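# Make up a dye-tracing kit and a labelling kit in foam-lined trays

## Task

Make up two field kits from the stock on the bench. The dye-tracing kit, in the orange tray, gets the blue-capped dye bottle standing upright, the timer face up and the black marker; the labelling kit, in the green tray, gets the tape roll lying flat and the blue-capped marker, each thing fully home on the floor of the foam recess cut for it. Do not knock the bottle over, and leave the film box, the forceps and the clear pen where they lie.

Things in the scene. Friction and masses are not known exactly. Their poses are not given: they have to be found in the camera images.
- orange_kit_tray: Orange tray, dark foam insert, orange recess floors. Fixed. 150 (x) by 196 (y) mm, rim 31 high, foam top 30. Origin: underside centre; z up, +x away from paper label. Recesses (mm; centre x, y): square 80x80, 7 deep (27, -50); marker slot 24 by 154 along y, 7 deep (-33, 12), its middle 34 widened to 68 for fingers; round bottle well 54 across, 20 deep (29, 62).
- green_kit_tray: Green tray, dark foam insert, green recess floors. Fixed. 150 (x) by 196 (y) mm, rim 31 high, foam top 30. Origin: underside centre; z up, +x away from paper label. Recesses (mm; centre x, y): square 80x80, 7 deep (27, -50); marker slot 24 by 154 along y, 7 deep (-33, 12), its middle 34 widened to 68 for fingers; no bottle well.
- dye_bottle: Small round glass bottle of dark dye with a blue screw cap, standing; body 42 mm across up to about 45 mm, cap 29 mm across from 55 to 77 mm height. Loose, about 55 g. Origin: centre of its underside, z up along its axis.
- lab_timer: White square timer with a display and three buttons on top, lying face up, 62 mm along its x, 64 mm along its y, 19 mm high over the buttons (straight sides up to 16 mm). Loose, about 60 g. Origin: centre of its underside, z up.
- tape: Roll of yellowish marking tape lying flat, 67 mm across, 19 mm high. Loose, about 35 g. Origin: centre of its underside, z up along the roll's axis.
- black_marker: All-black marker lying on the bench, a rod 12 mm thick and 136 mm long. Loose, about 20 g, can roll. Origin: on its axis at mid-length (6 mm above what it lies on); y along its length.
- blue_marker: White-barrelled marker with a blue cap, lying on the bench, a rod 15 mm thick and 138 mm long. Loose, about 20 g, can roll. Origin: on its axis at mid-length (7.5 mm above what it lies on); y along its length.
- sealing_film_box: Green and white carton of sealing film, 60 x 115 x 60 mm; to be left alone. Origin: centre of its underside, y along its length.
- steel_forceps: Plain steel forceps lying flat, 15 x 129 x 8 mm; to be left alone. Origin: centre of the underside, y along its length.
- clear_pen: Thin clear-barrelled pen with a black cap, 11 x 140 x 13 mm; to be left alone. Origin: underside near mid-length, y along its length.
Mind the look-alikes: they are no part of the job. There is more than one size of the tape; the job needs the smallest.

How it is judged:
By the outcome, as a careful person would: the job done as asked, in the order asked, and still so for the second after the job is handed in, with the robot touching nothing.
It also fails if it takes over 128 s, if anything falls off the work surface, if the arm or the gripper's body presses on something with over 40 N, if the wrist force passes 120 N, or if a joint passes its speed limit or range.

## Robot

A 6-joint arm with a two-finger parallel gripper is mounted at the origin on a cart in front of the work surface, level with it; the furniture and walls round the work are solid. World frame = base frame: x ahead of the robot, y to its left, z up, the work surface at z = 0. Lengths are in m, angles in degrees, forces in N, time in s.
With the tool pointing down it reaches from about 0.4 to 0.825 m from the base axis. Payload 7 kg.
Tool frame: the origin (TCP) lies at the very end of the fingers, on their centre line; the grasp point (between the pads) lies hold_point_z behind it (hold_point_z is the distance from the TCP to the grasp point, in m); z points along the fingers, y is the line along which they close (so a half turn about z gives the same grasp; the last joint's range is limited). The gripper opens to 88 mm and grips with 3 to 60 N. Pads are 19 mm wide; open, the fingers measure 130 mm over their backs; the gripper's body (78 mm by 193 mm) begins 47 mm behind the grasp point.
Start: joints at [-50.701, 20.546, 0.682, 0, -70.136, -16.507], TCP at [0.261, -0.622, 0.227] pointing down, gripper open.
Joint ranges: [-176.03, 176.03], [-82.01, 121.73], [-58.28, 71.71], [-173.87, 95.51], [-174.79, -0.11], [-173.66, 173.66]. Speed limits (degrees/s): [136.94, 136.94, 172.46, 180, 180, 180].

## Interface

Orientations are given as [roll, pitch, yaw] about the fixed x, y, z axes, in that order (R = Rz(yaw) Ry(pitch) Rx(roll)).
In Python, from plant import get_obs, snapshot, close_job, hold_point_z gives the robot as it stands.
- The arm moves only by the tool play_rows, never from a script. Its argument "commands" is a list that holds one entry, the list of rows, each a list of 7 numbers: the shift along the tool's x, y, z in cm, then the turn, a rotation vector about the tool's x, y, z in degrees, then the opening, from 0 (shut) to 1 (fully open). In form: [[[x, y, z, ax, ay, az, fingers], ...]]. A call has 1 to 20 rows; each row is the pose to reach, as a shift and turn from the pose commanded when the call began, along the tool's axes at that moment; what a row does not reach only later rows make up. A row lasts 1/12 s, in which the tool goes at most 41.7 mm and 7.16 degrees, less where a joint would pass 70% of its speed; a pose out of reach is approached as far as the arm can. A call with a gripper value outside its range is refused whole. The fingers move at their own pace and stop on an object; the grip force is fixed at half the most. Time passes only in rows, so rows that repeat a pose let the fingers close. It gives the time, the measured TCP pose, the force, the opening and the grip force at its end, in the units of the state.
- get_obs(): the state, without advancing time (a new reading comes with each control period).
- snapshot(name): name is "scene" or "top"; returns a dict with "frame" (384x512x3 uint8, red, green, blue), "camera_matrix" (3x3 intrinsics, pixels), "origin" and "attitude" of the camera in the world. Camera axes: x right, y down, z forward; pixel columns grow to the right and rows downward; lengths in m; the calibration is good to about 2 mm. A picture is of the moment at which its call begins. There is no depth.
- close_job(): hands the job in; it is judged then, once.
The state is a dict: "clock": time; "joint_pos": joint angles; "qvel": joint speeds; "tau": joint torques, N m; "tool_pos": TCP position; "orientation": TCP orientation; "force": force on the tool from outside, world axes, zero at the start; "moment": the same for the moment, N m; "opening": finger opening in m; "gripper_force": force on a finger pad.
Only numpy, scipy, OpenCV 4.12 (cv2) and the standard library are available. Lean on these libraries where they do the work, as an engineer would, in place of code of your own. Each camera call takes 0.05 s, during which the arm holds its last target. There are 200 camera calls.

## Working session

There is one attempt and no reset: what is moved stays moved. The work goes in short steps, Python scripts to look and compute and a tool call to move; the robot and the scene stay as the last step left them, time stands still between calls to the robot, and variables do not carry over. Pictures are saved under pics/ and viewed, at most 14 in all, crops included, and the job is handed in when it is done.

Besides the shell and the picture viewer there is one more tool, called after "Call:" in YAML: its name, and indented under it one key for each argument. play_rows: Moves the arm, as the interface text tells. Its arguments: {"type":"object","properties":{"commands":{"type":"array","items":{"type":"array","items":{"type":"array","items":{"type":"number"}}}}},"required":["commands"]}

```bash
mkdir -p pics; ls
python3 - <<'E'
from plant import *
import cv2,numpy as np,pickle
print(hold_point_z,get_obs())
for n in("scene","top"):
    s=snapshot(n);pickle.dump(s,open(f'{n}.pkl','wb'))
    print(n,s["camera_matrix"],s["origin"],s["attitude"])
    cv2.imwrite(f"pics/{n}0.png",cv2.resize(s["frame"][:,:,::-1],(800,600),interpolation=cv2.INTER_CUBIC))
E
```

```text
pics
0.0188 {'clock': 0.0, 'joint_pos': array([-5.06997321e+01,  2.05907752e+01,  6.33302390e-01, -2.07380588e-02,
       -7.01361257e+01, -1.65069060e+01]), 'qvel': array([-0.03245134,  0.01310201,  0.01263301,  0.01013274,  0.02812802,
        0.06658382]), 'tau': array([ 1.50246509e-03, -5.82718742e+01,  2.93056619e+01,  6.99717075e+00,
        6.89963999e-03, -1.65563106e-04]), 'tool_pos': array([ 0.26128424, -0.62183837,  0.22562462]), 'orientation': array([ 1.79904720e+02, -7.90527280e-03, -1.57213694e+02]), 'force': array([ 0.52545906,  0.12344041, -0.8644175 ]), 'moment': array([0.01722723, 0.06312482, 0.01751721]), 'gripper_force': 0.0, 'opening': 0.08751324567921351}
scene [[382.55035859   0.         256.64702134]
 [  0.         382.55035859 190.08485491]
 [  0.           0.           1.        ]] [-0.39624473  0.50041852  0.63924067] [-120.4847981     1.38103022 -128.1607534 ]
top [[495.63690085   0.         256.97251674]
 [  0.         495.63690085 190.513498  ]
 [  0.           0.           1.        ]] [ 0.22795703 -0.10860425  1.47741947] [-1.71444395e+02  1.97345330e-02 -9.13717848e+01]
```

View pics/top0.png

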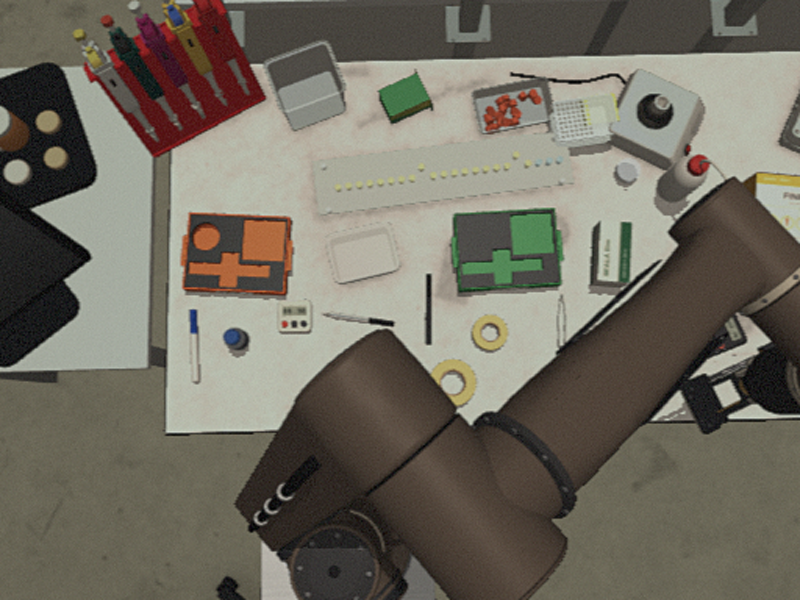

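View pics/scene0.png

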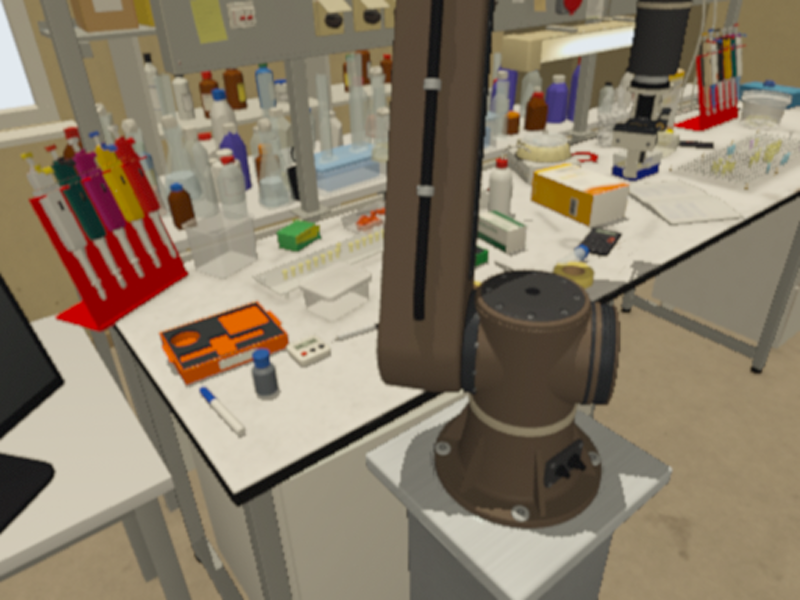

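```bash
cat > h.py <<'E'
import numpy as np,cv2,pickle
from scipy.spatial.transform import Rotation as R
def ray(s,u,v,z):
    "orig pixel (u,v) -> world point at height z"
    K=s["camera_matrix"];Rm=R.from_euler('xyz',s["attitude"],degrees=True).as_matrix()
    d=Rm@np.linalg.inv(K)@np.array([u,v,1.]);o=np.array(s["origin"])
    return o+d*(z-o[2])/d[2]
def proj(s,P):
    K=s["camera_matrix"];Rm=R.from_euler('xyz',s["attitude"],degrees=True).as_matrix()
    c=(np.atleast_2d(P)-s["origin"])@Rm; q=c@K.T; return q[:,:2]/q[:,2:]
def crop(s,x0,y0,w,h,k,name):
    cv2.imwrite(name,cv2.resize(s["frame"][y0:y0+h,x0:x0+w,::-1],(w*k,h*k),interpolation=cv2.INTER_CUBIC))
E
python3 - <<'E'
from h import *
s=pickle.load(open('top.pkl','rb'))
crop(s,112,130,100,118,5,'pics/a.png'); crop(s,208,130,160,118,5,'pics/b.png')
E
```

```text
(no output)
```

View pics/a.png

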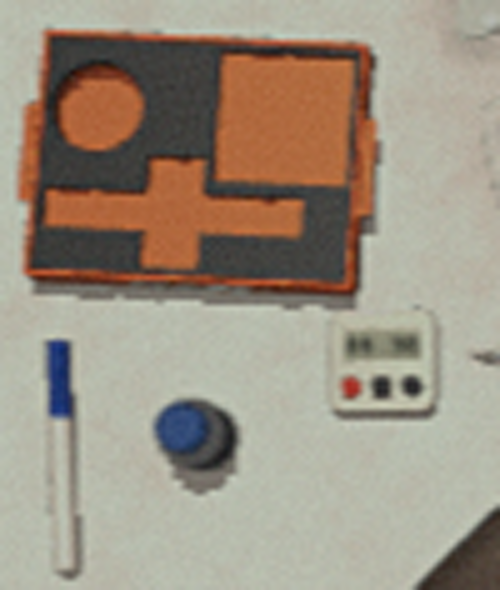

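View pics/b.png

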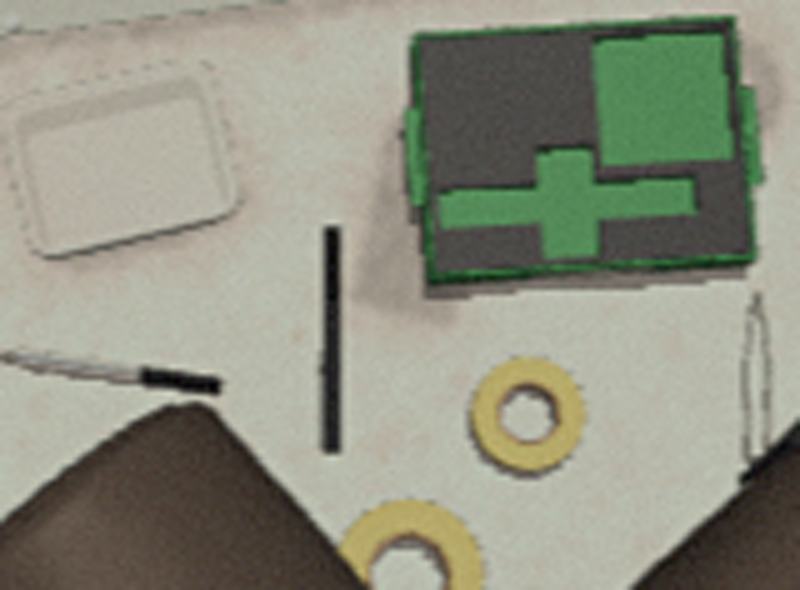

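```bash
cat > m.py <<'E'
from h import *
from scipy.optimize import least_squares
s=pickle.load(open('top.pkl','rb'))
A=lambda x,y:((x+.5)/5-.5+112,(y+.5)/5-.5+130)
B=lambda x,y:((x+.5)/5-.5+208,(y+.5)/5-.5+130)
# model pts mm ; near (right/bottom) edges at foam top, far edges at floor
f,t=23,30
mod=[(75,98,31),(75,-98,31),(-12+1.+79,-10,f),(67,-90,f),(-13,-90,t),(-13,-10,t),(-21,89,f),(-45,89,t),(-21,-65,t),(-45,-65,t),(1,29,f),(1,-5,f),(-67,29,t),(-67,-5,t)]
mod=np.array(mod)/1000.
pa=[A(*p) for p in [(46,33),(370,45),(220,54),(355,57),(350,187),(216,182),(46,190),(43,228),(304,200),(302,238),(149,158),(207,160),(143,266),(200,269)]]
pb=[B(*p) for p in [(411,35),(736,18),(594,40),(722,35),(731,158),(602,165),(438,197),(440,229),(694,180),(696,212),(537,152),(592,148),(545,258),(597,256)]]
def tr(p,P):
    c,q=np.cos(p[2]),np.sin(p[2]);P=np.atleast_2d(P)
    return np.c_[p[0]+c*P[:,0]-q*P[:,1],p[1]+q*P[:,0]+c*P[:,1],P[:,2]]
T={}
for n,px,g in(('orange',pa,(.6,.25,0)),('green',pb,(.6,-.2,0))):
    r=least_squares(lambda p:(proj(s,tr(p,mod))-px).ravel(),g,loss='soft_l1')
    T[n]=r.x
    print(n,r.x[:2].round(4),np.degrees(r.x[2]).round(2),'res px',np.abs(r.fun).reshape(-1,2).round(1).tolist())
    for m,c in(('sq',(.027,-.05,0)),('slot',(-.033,.012,0)),('well',(.029,.062,0))): print(m,tr(r.x,c).round(4))
if __name__=='__main__':
    P=lambda k,a,z:ray(s,*k(*a),z)[:2].round(4)
    print('timer',[P(A,a,.016).tolist() for a in[(335,312),(437,312),(436,412),(333,412)]])
    print('bottle',P(A,(181,429),.077),'capdia',np.linalg.norm(P(A,(155,429),.077)-P(A,(207,429),.077)))
    for n,k,a,b,z in(('blue',A,(59,341),(66,576),.0075),('black',B,(332,227),(332,453),.006)):
        a,b=P(k,a,z),P(k,b,z);d=a-b;print(n,(a+b)/2,np.linalg.norm(d),np.degrees(np.arctan2(d[1],d[0])))
    print('tape',P(B,(528,413),.019),np.linalg.norm(P(B,(471,413),.015)-P(B,(585,413),.015)))
    print('bigtape',P(B,(410,575),.019))
    im=cv2.resize(s["frame"][120:265,100:380,::-1],None,fx=4,fy=4,interpolation=cv2.INTER_CUBIC)
    def dr(P): cv2.polylines(im,[np.int32(((proj(s,P)+.5-[100,120])*4).round())],True,(255,0,255),1)
    for p in T.values():
        dr(tr(p,np.array([(75,98,31),(75,-98,31),(-75,-98,31),(-75,98,31)])/1e3))
        dr(tr(p,np.array([(67,-10,30),(67,-90,30),(-13,-90,30),(-13,-10,30)])/1e3))
        dr(tr(p,np.array([(-21,89,30),(-21,-65,30),(-45,-65,30),(-45,89,30)])/1e3))
    an=np.linspace(0,6.28,40);dr(tr(T['orange'],np.c_[.029+.027*np.cos(an),.062+.027*np.sin(an),0*an+.03]))
    b=P(A,(181,429),.077)
    for r_,z in((.0145,.077),(.021,.0),(.021,.045)):dr(np.c_[b[0]+r_*np.cos(an),b[1]+r_*np.sin(an),0*an+z])
    b=P(B,(528,413),.019);dr(np.c_[b[0]+.0335*np.cos(an),b[1]+.0335*np.sin(an),0*an+.019])
    cv2.imwrite('pics/ov.png',cv2.resize(im[:, :],(800,414),interpolation=cv2.INTER_AREA))
E
python3 m.py
```

```text
orange [0.5406 0.1998] -3.48 res px [[0.6, 0.4], [0.2, 0.5], [0.9, 0.4], [0.4, 0.3], [0.6, 0.1], [0.6, 0.1], [0.6, 0.2], [0.0, 0.1], [0.1, 0.4], [0.0, 0.0], [0.6, 0.1], [0.3, 0.1], [0.4, 0.5], [0.3, 0.4]]
sq [[0.5645 0.1483 0.    ]]
slot [[0.5083 0.2138 0.    ]]
well [[0.5733 0.26   0.    ]]
green [ 0.5355 -0.3163] 1.83 res px [[0.1, 0.2], [0.2, 0.4], [0.8, 0.2], [0.1, 0.4], [1.0, 0.5], [0.0, 0.6], [0.4, 0.9], [0.1, 0.2], [0.2, 0.8], [0.5, 0.7], [0.7, 0.2], [0.4, 0.0], [0.3, 0.6], [0.7, 0.3]]
sq [[ 0.5641 -0.3654  0.    ]]
slot [[ 0.5021 -0.3053  0.    ]]
well [[ 0.5625 -0.2534  0.    ]]
timer [[0.4489, 0.1203], [0.4474, 0.0595], [0.3875, 0.0605], [0.389, 0.1215]]
bottle [0.3747 0.1981] capdia 0.02950830391601659
blue [0.36655 0.2836 ] 0.140246105115258 2.6155477121069004
black [ 0.42705 -0.1639 ] 0.13655859548193955 -1.6785168497271012
tape [ 0.3785 -0.278 ] 0.06751896030005199
bigtape [ 0.2849 -0.205 ]
```

View pics/ov.png

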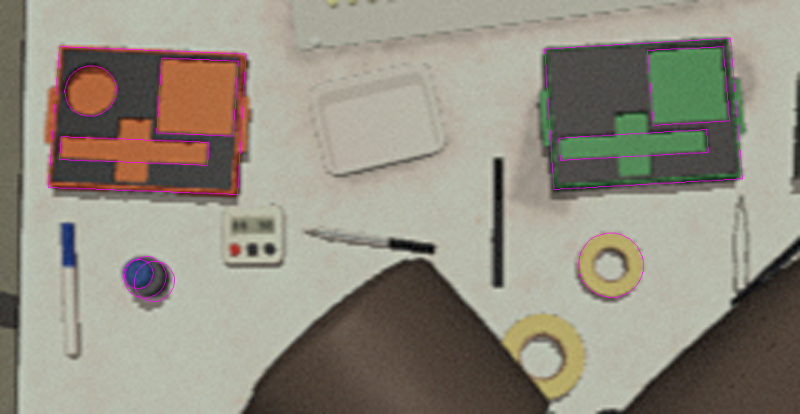

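```bash
cat > go.py <<'E'
import sys,numpy as np
from plant import get_obs
from scipy.spatial.transform import Rotation as R
# usage: go.py x,y,z,yaw ...   (world m/deg) -> rows relative to measured pose
o=get_obs();p=np.array(o["tool_pos"]);R0=R.from_euler('xyz',o["orientation"],degrees=True)
print('t',round(o["clock"],2),'pos',p.round(4),'rpy',np.round(o["orientation"],2),'open',round(o["opening"],4),'gf',o["gripper_force"],'j',np.round(o["joint_pos"],0),'F',np.round(o["force"],1))
for a in sys.argv[1:]:
    x,y,z,w=map(float,a.split(','))
    d=R0.inv().apply(np.array([x,y,z])-p)*100
    r=(R0.inv()*R.from_euler('xyz',[180,0,w],degrees=True)).as_rotvec(degrees=True)
    print(d.round(2).tolist(),r.round(1).tolist())
E
python3 go.py .48,-.25,.2,-168 .4,.19,.17,-180 .3747,.1981,.15,-180
```

```text
t 0.1 pos [ 0.2613 -0.6219  0.2257] rpy [ 1.7991e+02 -1.0000e-02 -1.5722e+02] open 0.0877 gf 0.0 j [-51.  21.   1.  -0. -70. -17.] F [-0.3 -0.4 -0.3]
[-34.57, 25.81, 2.61] [0.1, -0.0, 10.8]
[-44.23, 69.48, 5.67] [0.1, -0.0, 22.8]
[-42.21, 71.2, 7.67] [0.1, -0.0, 22.8]
```

Call:
play_rows:
  commands:
    - [[-34.6,25.8,2.6,0,0,10.8,1],[-34.6,25.8,2.6,0,0,10.8,1],[-34.6,25.8,2.6,0,0,10.8,1],[-34.6,25.8,2.6,0,0,10.8,1],[-34.6,25.8,2.6,0,0,10.8,1],[-34.6,25.8,2.6,0,0,10.8,1],[-34.6,25.8,2.6,0,0,10.8,1],[-34.6,25.8,2.6,0,0,10.8,1],[-34.6,25.8,2.6,0,0,10.8,1],[-34.6,25.8,2.6,0,0,10.8,1],[-44.2,69.5,5.7,0,0,22.8,1],[-44.2,69.5,5.7,0,0,22.8,1],[-44.2,69.5,5.7,0,0,22.8,1],[-44.2,69.5,5.7,0,0,22.8,1],[-44.2,69.5,5.7,0,0,22.8,1],[-44.2,69.5,5.7,0,0,22.8,1],[-44.2,69.5,5.7,0,0,22.8,1],[-44.2,69.5,5.7,0,0,22.8,1],[-44.2,69.5,5.7,0,0,22.8,1],[-44.2,69.5,5.7,0,0,22.8,1]]

```text
clock: 1.77
tool_pos: [0.4065, 0.1427, 0.173]
orientation: [180.0, 0.0, -180.0]
force: [1.7, 0.0, 0.4]
opening: 0.0876
gripper_force: 0.0
```

```bash
python3 go.py .3747,.1981,.15,-180 .3747,.1981,.026,-180
```

```text
t 1.77 pos [0.4065 0.1427 0.173 ] rpy [ 1.7997e+02  2.0000e-02 -1.7999e+02] open 0.0876 gf 0.0 j [  46.   -1.  -33.   -0.  -57. -136.] F [1.7 0.  0.4]
[3.18, 5.54, 2.31] [0.0, 0.0, 0.0]
[3.18, 5.53, 14.71] [0.0, 0.0, 0.0]
```

Call:
play_rows:
  commands:
    - [[3.2,5.5,2.3,0,0,0,1],[3.2,5.5,2.3,0,0,0,1],[3.2,5.5,2.3,0,0,0,1],[3.2,5.5,2.3,0,0,0,1],[3.2,5.5,2.3,0,0,0,1],[3.2,5.5,2.3,0,0,0,1]]

```text
clock: 2.27
tool_pos: [0.3759, 0.1954, 0.1502]
orientation: [180.0, 0.0, 179.9]
force: [0.3, -0.6, -0.1]
opening: 0.0875
gripper_force: 0.0
```

```bash
python3 go.py .3747,.1981,.15,-180 .3747,.1981,.026,-180
```

```text
t 2.27 pos [0.3759 0.1954 0.1502] rpy [1.7999e+02 1.0000e-02 1.7995e+02] open 0.0875 gf 0.0 j [  54.    0.  -36.    0.  -54. -144.] F [ 0.3 -0.6 -0.1]
[0.12, 0.27, 0.02] [0.0, 0.0, -0.1]
[0.12, 0.27, 12.42] [0.0, 0.0, -0.1]
```

Call:
play_rows:
  commands:
    - [[0.1,0.3,3,0,0,0,1],[0.1,0.3,6,0,0,0,1],[0.1,0.3,9,0,0,0,1],[0.1,0.3,11,0,0,0,1],[0.1,0.3,12.4,0,0,0,1],[0.1,0.3,12.4,0,0,0,1],[0.1,0.3,12.4,0,0,0,1],[0.1,0.3,12.4,0,0,0,0.7],[0.1,0.3,12.4,0,0,0,0.6],[0.1,0.3,12.4,0,0,0,0.5],[0.1,0.3,12.4,0,0,0,0.4],[0.1,0.3,12.4,0,0,0,0.3],[0.1,0.3,12.4,0,0,0,0.3],[0.1,0.3,12.4,0,0,0,0.3],[0.1,0.3,12.4,0,0,0,0.3],[0.1,0.3,12.4,0,0,0,0.3]]

```text
clock: 3.6
tool_pos: [0.3746, 0.1991, 0.0261]
orientation: [180.0, 0.0, 180.0]
force: [-0.7, 1.9, 1.7]
opening: 0.0361
gripper_force: 30.0
```

```bash
python3 go.py .3747,.1981,.15,-180 .5733,.26,.15,-180  .5733,.26,.037,-180
```

```text
t 3.6 pos [0.3746 0.1991 0.0261] rpy [1.7999e+02 1.0000e-02 1.8000e+02] open 0.0361 gf 30.006682977509627 j [  55.   11.  -45.    0.  -34. -145.] F [-0.7  1.9  1.7]
[-0.01, -0.1, -12.39] [0.0, 0.0, -0.0]
[-19.87, 6.09, -12.39] [0.0, 0.0, -0.0]
[-19.87, 6.09, -1.09] [0.0, 0.0, -0.0]
```

Run:
```python
from h import *
from plant import snapshot
s=snapshot("scene");crop(s,110,190,130,110,6,'pics/g1.png')
```

```text
(no output)
```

View pics/g1.png

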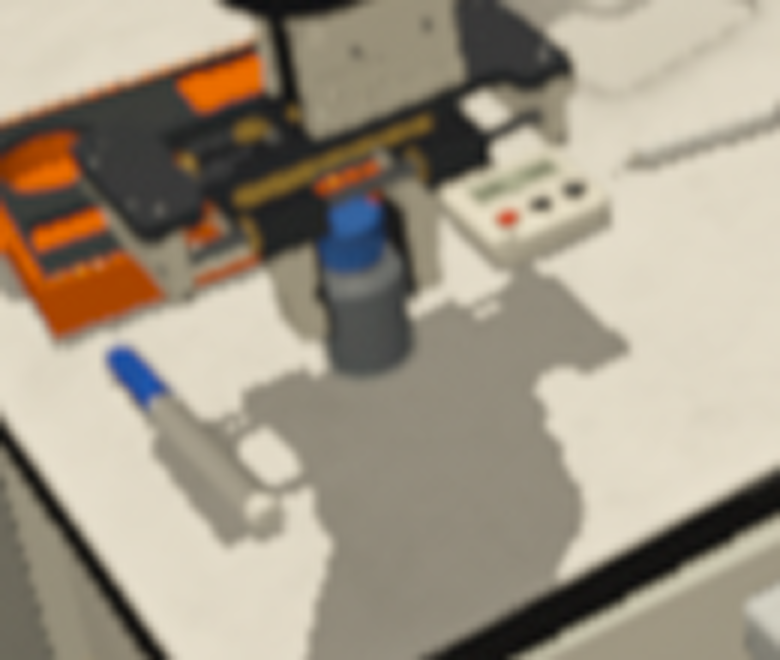

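Run:
```python
from h import *
s=pickle.load(open('scene.pkl','rb'))
f=lambda x,y:((x+.5)/6-.5+110,(y+.5)/6-.5+190)
g=lambda x,y:((x+.5)*.64-.5,(y+.5)*.64-.5)
print('now base',ray(s,*f(370,355),0),'cap',ray(s,*f(354,213),.077))
print('init base',ray(s,*g(265,388),0),'cap',ray(s,*g(262,356),.077))
print('should be: base',((proj(s,[.3747,.1991,0])+.5-[110,190])*6),'tips at z.026',((proj(s,[[.3747,.2191,.026],[.3747,.1781,.026]])+.5-[110,190])*6))
```

```text
now base [0.37402082 0.20111656 0.        ] cap [0.37094968 0.19846505 0.077     ]
init base [0.37944343 0.20368115 0.        ] cap [0.36262789 0.20568478 0.077     ]
should be: base [[373.92003217 352.86305449]] tips at z.026 [[323.67566661 324.45960643]
 [408.97606164 286.83586188]]
```

Call:
play_rows:
  commands:
    - [[0,0,-1,0,0,0,0.3],[0,0,-2,0,0,0,0.3],[0,0,-3,0,0,0,0.3],[0,0,-5,0,0,0,0.3],[0,0,-7,0,0,0,0.3],[0,0,-7,0,0,0,0.3],[0,0,-7,0,0,0,0.3]]

```text
clock: 4.23
tool_pos: [0.3748, 0.1994, 0.0968]
orientation: [179.9, 0.1, 180.0]
force: [-0.2, 0.9, -0.4]
opening: 0.0363
gripper_force: 30.0
```

```bash
python3 - <<'E'
from h import *
from plant import snapshot
s=snapshot("scene");crop(s,110,160,130,110,6,'pics/g2.png')
E
python3 go.py .5733,.26,.11,-180  .5733,.26,.037,-180
```

```text
t 4.28 pos [0.3743 0.1989 0.0959] rpy [179.97   0.   179.98] open 0.0365 gf 29.99214816489257 j [  55.    4.  -40.   -0.  -46. -145.] F [-0.2 -0.9 -1.6]
[-19.89, 6.12, -1.4] [0.0, 0.0, -0.0]
[-19.89, 6.12, 5.9] [0.0, 0.0, -0.0]
```

View pics/g2.png

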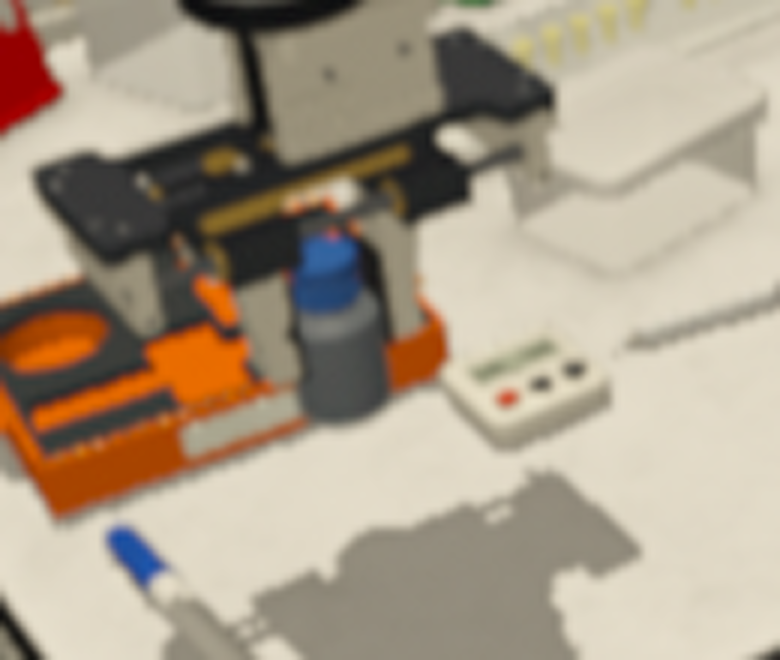

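Call:
play_rows:
  commands:
    - [[-4,1.2,-1.4,0,0,0,0.3],[-8,2.4,-1.4,0,0,0,0.3],[-12,3.6,-1.4,0,0,0,0.3],[-15,4.6,-1.4,0,0,0,0.3],[-18,5.5,-1.4,0,0,0,0.3],[-19.4,6.0,-1.4,0,0,0,0.3],[-19.9,6.1,-1.4,0,0,0,0.3],[-19.9,6.1,-1.4,0,0,0,0.3],[-19.9,6.1,0,0,0,0,0.3],[-19.9,6.1,1.5,0,0,0,0.3],[-19.9,6.1,3,0,0,0,0.3],[-19.9,6.1,4,0,0,0,0.3],[-19.9,6.1,4.5,0,0,0,0.3],[-19.9,6.1,5,0,0,0,0.3],[-19.9,6.1,5.3,0,0,0,0.3],[-19.9,6.1,5.6,0,0,0,0.3],[-19.9,6.1,5.6,0,0,0,0.3],[-19.9,6.1,5.6,0,0,0,0.3]]

```text
clock: 5.78
tool_pos: [0.5737, 0.26, 0.0403]
orientation: [180.0, 0.0, 180.0]
force: [0.3, -0.4, -0.3]
opening: 0.0363
gripper_force: 30.0
```

```bash
python3 - <<'E'
from h import *
from plant import snapshot
s=snapshot("scene");crop(s,90,170,130,110,6,'pics/g3.png')
E
python3 go.py .5733,.26,.037,-180
```

```text
t 5.83 pos [0.5738 0.26   0.0404] rpy [1.7998e+02 3.0000e-02 1.7999e+02] open 0.0362 gf 29.992406690726057 j [  42.   26.  -18.    0.  -46. -132.] F [-0.2  0.7 -1.2]
[0.05, -0.0, 0.34] [0.0, 0.0, -0.0]
```

View pics/g3.png

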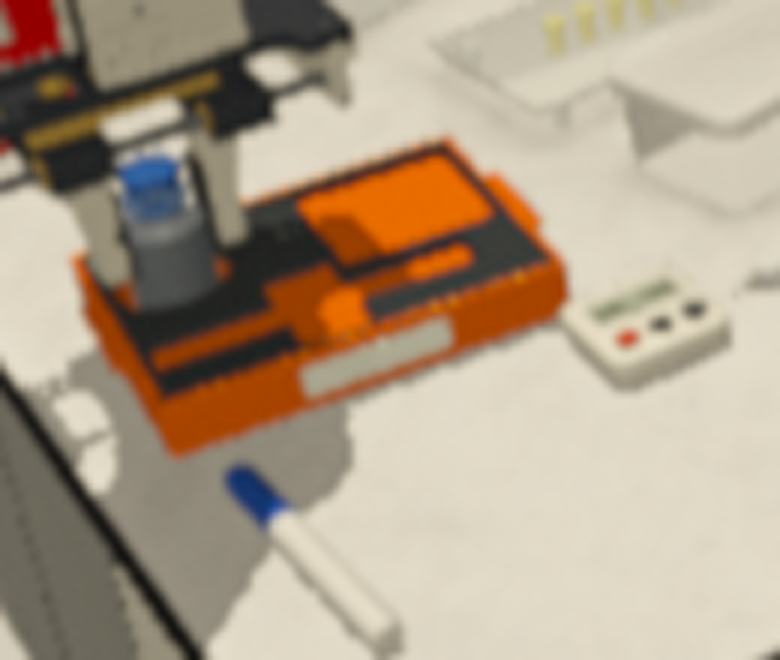

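Call:
play_rows:
  commands:
    - [[0,0,0.15,0,0,0,0.3],[0,0,0.3,0,0,0,0.3],[0,0,0.4,0,0,0,0.3],[0,0,0.4,0,0,0,0.3]]

```text
clock: 6.17
tool_pos: [0.5736, 0.2599, 0.0362]
orientation: [180.0, 0.0, -180.0]
force: [0.2, -0.4, 1.2]
opening: 0.036
gripper_force: 30.0
```

Call:
play_rows:
  commands:
    - [[0,0,0.05,0,0,0,0.45],[0,0,0.05,0,0,0,0.5],[0,0,0.05,0,0,0,0.6],[0,0,0.05,0,0,0,0.8],[0,0,0.05,0,0,0,0.8],[0,0,-1,0,0,0,0.9],[0,0,-3,0,0,0,1],[0,0,-6,0,0,0,1],[0,0,-9,0,0,0,1],[0,0,-12,0,0,0,1],[0,0,-12,0,0,0,1],[0,0,-12,0,0,0,1]]

```text
clock: 7.17
tool_pos: [0.5746, 0.2607, 0.1592]
orientation: [179.8, 0.2, 180.0]
force: [0.5, 0.2, -0.7]
opening: 0.0875
gripper_force: 0.0
```

```bash
python3 - <<'E'
from h import *
from plant import snapshot
s=snapshot("scene");crop(s,90,170,130,110,6,'pics/g4.png')
E
python3 go.py .418,.0905,.12,-181.4 .418,.0905,.008,-181.4
```

```text
t 7.22 pos [0.5736 0.2601 0.1573] rpy [1.7991e+02 8.0000e-02 1.7998e+02] open 0.0878 gf 0.0 j [  42.   19.  -11.   -0.  -60. -132.] F [-0.5 -0.3 -0.5]
[15.57, -16.97, 3.68] [0.1, 0.1, 1.4]
[15.58, -16.99, 14.88] [0.1, 0.1, 1.4]
```

View pics/g4.png

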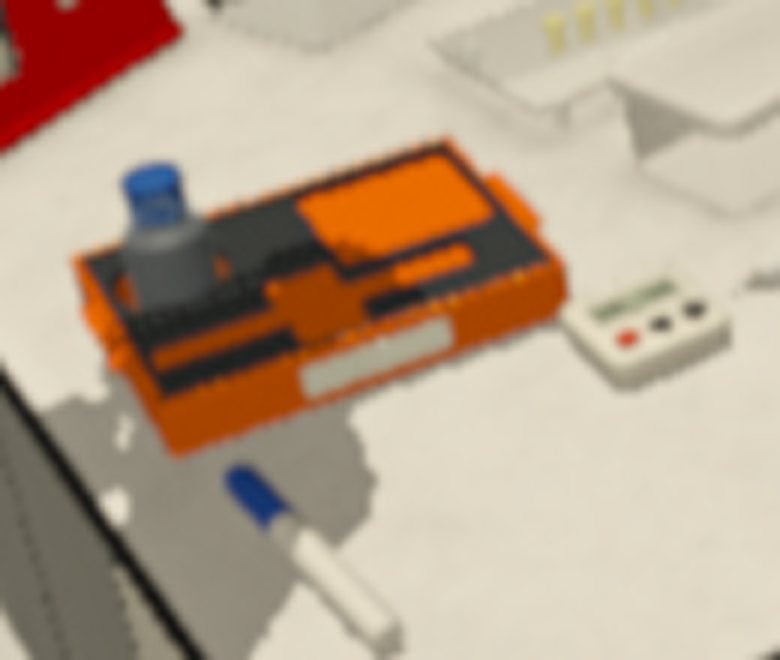

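```bash
python3 go.py .418,.086,.10,-91.4
```

```text
t 7.22 pos [0.5736 0.2601 0.1573] rpy [1.7991e+02 8.0000e-02 1.7998e+02] open 0.0878 gf 0.0 j [  42.   19.  -11.   -0.  -60. -132.] F [-0.5 -0.3 -0.5]
[15.57, -17.42, 5.68] [0.0, 0.1, -88.6]
```

Call:
play_rows:
  commands:
    - [[4,-4.4,0,0,0,-7,1],[8,-8.8,0,0,0,-14,1],[12,-13,0,0,0,-21,1],[15.6,-17.4,0,0,0,-28,1],[15.6,-17.4,2,0,0,-35,1],[15.6,-17.4,4,0,0,-42,1],[15.6,-17.4,5.7,0,0,-49,1],[15.6,-17.4,5.7,0,0,-56,1],[15.6,-17.4,5.7,0,0,-63,1],[15.6,-17.4,5.7,0,0,-70,1],[15.6,-17.4,5.7,0,0,-77,1],[15.6,-17.4,5.7,0,0,-84,1],[15.6,-17.4,5.7,0,0,-88.6,0.86],[15.6,-17.4,5.7,0,0,-88.6,0.86],[15.6,-17.4,5.7,0,0,-88.6,0.86],[15.6,-17.4,5.7,0,0,-88.6,0.86]]

```text
clock: 8.55
tool_pos: [0.4171, 0.0857, 0.0986]
orientation: [180.0, -0.0, -91.6]
force: [0.0, 0.0, -0.0]
opening: 0.0756
gripper_force: 0.0
```

```bash
python3 go.py .418,.086,.05,-91.4 .418,.086,.0075,-91.4
```

```text
t 8.55 pos [0.4171 0.0857 0.0986] rpy [ 1.7995e+02 -3.0000e-02 -9.1580e+01] open 0.0756 gf 0.0 j [ 38.   4. -39.  -0. -46. -40.] F [ 0.  0. -0.]
[-0.04, -0.09, 4.86] [0.0, -0.0, -0.2]
[-0.04, -0.09, 9.11] [0.0, -0.0, -0.2]
```

Call:
play_rows:
  commands:
    - [[0,-0.1,3,0,0,-0.2,0.86],[0,-0.1,5.5,0,0,-0.2,0.86],[0,-0.1,7.5,0,0,-0.2,0.86],[0,-0.1,8.6,0,0,-0.2,0.86],[0,-0.1,9.1,0,0,-0.2,0.86],[0,-0.1,9.1,0,0,-0.2,0.86],[0,-0.1,9.1,0,0,-0.2,0.8],[0,-0.1,9.1,0,0,-0.2,0.7],[0,-0.1,9.1,0,0,-0.2,0.6],[0,-0.1,9.1,0,0,-0.2,0.6],[0,-0.1,9.1,0,0,-0.2,0.5],[0,-0.1,9.1,0,0,-0.2,0.5],[0,-0.1,9.1,0,0,-0.2,0.5]]

```text
clock: 9.63
tool_pos: [0.4191, 0.0863, 0.0088]
orientation: [-179.9, 0.1, -91.2]
force: [-0.8, 0.7, 7.3]
opening: 0.0613
gripper_force: 30.0
```

Call:
play_rows:
  commands:
    - [[0,0,-1,0,0,0,0.5],[0,0,-3,0,0,0,0.5],[0,0,-5,0,0,0,0.5],[0,0,-7,0,0,0,0.5],[0,0,-7,0,0,0,0.5],[0,0,-7,0,0,0,0.5]]

```text
clock: 10.13
tool_pos: [0.4191, 0.0864, 0.0791]
orientation: [-179.9, 0.1, -91.2]
force: [0.0, -0.7, -0.7]
opening: 0.0618
gripper_force: 30.0
```

```bash
python3 - <<'E'
from h import *
from plant import snapshot
s=snapshot("scene");crop(s,140,150,130,110,6,'pics/g5.png')
E
python3 go.py .5645,.1441,.075,-93.5 .5645,.1441,.033,-93.5
```

```text
t 10.18 pos [0.4184 0.0859 0.0782] rpy [-1.7995e+02  6.0000e-02 -9.1230e+01] open 0.0614 gf 29.982279539108276 j [ 38.   6. -41.  -0. -43. -39.] F [-0.1  0.4 -0.9]
[-6.13, -14.48, 0.34] [-0.0, 0.1, 2.3]
[-6.12, -14.47, 4.54] [-0.0, 0.1, 2.3]
```

View pics/g5.png

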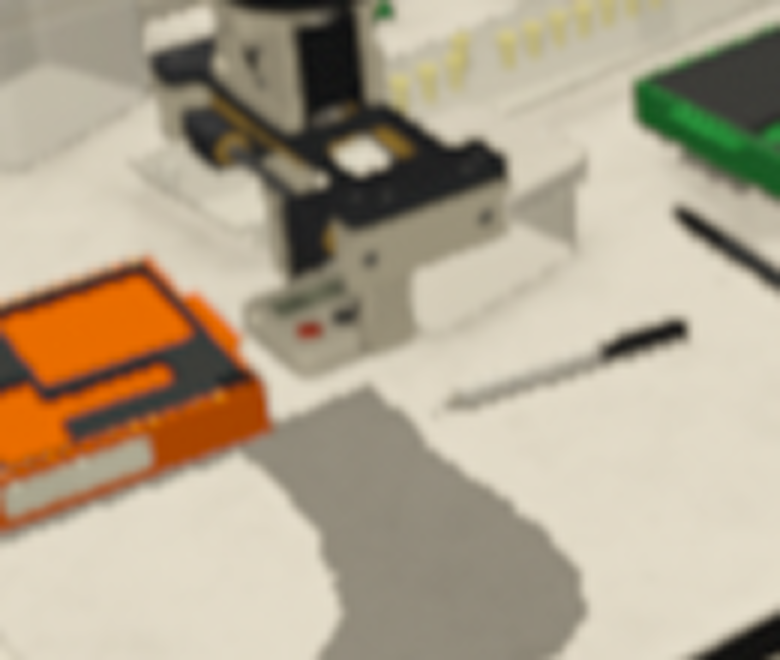

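Run:
```python
from h import *
s=pickle.load(open('scene.pkl','rb'))
f=lambda x,y:((x+.5)/6-.5+140,(y+.5)/6-.5+150)
print('front-left bottom',ray(s,*f(312,377),.0705),'top',ray(s,*f(308,340),.0855),'backleft top',ray(s,*f(250,302),.0855))
print((proj(s,[[.3875,.0585,.0705],[.3875,.1225,.0705],[.3875,.1225,.0855],[.4495,.1225,.0855]])+.5-[140,150])*6)
```

```text
front-left bottom [0.39276155 0.12023155 0.0705    ] top [0.39928259 0.11664912 0.0855    ] backleft top [0.44506079 0.12097314 0.0855    ]
[[435.57922016 334.04700511]
 [313.9629932  384.3634199 ]
 [310.23200195 356.20722151]
 [242.90572518 299.74902998]]
```

Call:
play_rows:
  commands:
    - [[-1.7,-4,0,0,0,1,0.5],[-3.4,-8,0,0,0,2,0.5],[-5,-12,0,0,0,2.3,0.5],[-6.2,-14.5,0,0,0,2.3,0.5],[-6.2,-14.5,0,0,0,2.3,0.5],[-6.2,-14.5,1,0,0,2.3,0.5],[-6.2,-14.5,2.2,0,0,2.3,0.5],[-6.2,-14.5,3.2,0,0,2.3,0.5],[-6.2,-14.5,3.9,0,0,2.3,0.5],[-6.2,-14.5,4.3,0,0,2.3,0.5],[-6.2,-14.5,4.4,0,0,2.3,0.5],[-6.2,-14.5,4.5,0,0,2.3,0.5],[-6.2,-14.5,4.5,0,0,2.3,0.5],[-6.2,-14.5,4.5,0,0,2.3,0.5]]

```text
clock: 11.35
tool_pos: [0.5651, 0.145, 0.0336]
orientation: [-180.0, 0.0, -93.5]
force: [-0.7, 0.9, -1.0]
opening: 0.0617
gripper_force: 30.0
```

```bash
python3 go.py .5645,.1447,.033,-93.5
```

```text
t 11.35 pos [0.5651 0.145  0.0336] rpy [-1.7995e+02  3.0000e-02 -9.3500e+01] open 0.0617 gf 29.9823135137558 j [ 34.  23. -24.   0. -43. -37.] F [-0.7  0.9 -1. ]
[0.03, 0.05, 0.06] [-0.0, 0.0, 0.0]
```

Call:
play_rows:
  commands:
    - [[0,0,0.1,0,0,0,0.5],[0,0,0.1,0,0,0,0.74],[0,0,0.1,0,0,0,0.78],[0,0,0.1,0,0,0,0.85],[0,0,0,0,0,0,0.9],[0,0,-2,0,0,0,0.9],[0,0,-4,0,0,0,0.9],[0,0,-8,0,0,0,0.9],[0,0,-8,0,0,0,0.9],[0,0,-8,0,0,0,0.9]]

```text
clock: 12.18
tool_pos: [0.5664, 0.1457, 0.1158]
orientation: [-179.7, 0.2, -93.5]
force: [-0.0, 0.0, -0.7]
opening: 0.079
gripper_force: 0.0
```

```bash
python3 - <<'E'
from h import *
from plant import snapshot
s=snapshot("scene");crop(s,90,170,130,110,6,'pics/g6.png')
E
python3 go.py .427,-.1639,.11,-181.7 .427,-.1639,.003,-181.7
```

```text
t 12.23 pos [0.5652 0.1451 0.1141] rpy [-1.7989e+02  9.0000e-02 -9.3520e+01] open 0.0786 gf 0.0 j [ 34.  18. -20.  -0. -53. -37.] F [-0.8 -1.  -0.8]
[31.69, 11.9, 0.33] [-0.0, 0.2, 88.2]
[31.71, 11.92, 11.03] [-0.0, 0.2, 88.2]
```

View pics/g6.png

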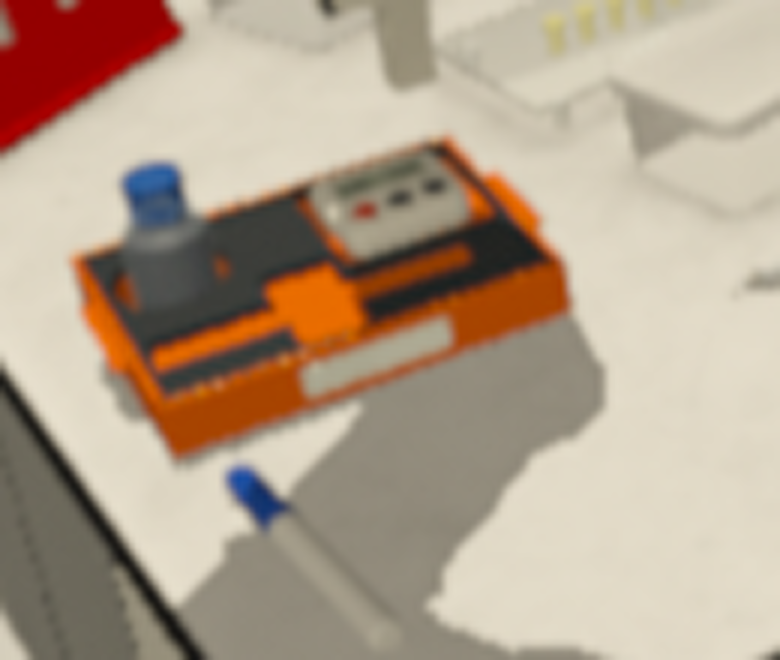

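Call:
play_rows:
  commands:
    - [[4,1.5,0,0,0,7,0.35],[8,3,0,0,0,14,0.35],[12,4.5,0,0,0,21,0.35],[16,6,0,0,0,28,0.35],[20,7.5,0,0,0,35,0.35],[24,9,0,0,0,42,0.35],[28,10.5,0,0,0,49,0.35],[31,11.6,0,0,0,56,0.35],[31.7,11.9,0,0,0,63,0.35],[31.7,11.9,0,0,0,70,0.35],[31.7,11.9,1,0,0,77,0.35],[31.7,11.9,2,0,0,84,0.35],[31.7,11.9,3,0,0,88.2,0.35],[31.7,11.9,4,0,0,88.2,0.35],[31.7,11.9,5,0,0,88.2,0.35],[31.7,11.9,5,0,0,88.2,0.35],[31.7,11.9,5,0,0,88.2,0.35]]

```text
clock: 13.65
tool_pos: [0.4256, -0.1644, 0.0621]
orientation: [-180.0, -0.2, 178.3]
force: [-0.2, -0.5, 0.0]
opening: 0.0307
gripper_force: 0.0
```

```bash
python3 go.py .427,-.1639,.003,-181.7
python3 - <<'E'
from h import *
from plant import snapshot
s=snapshot("top");pickle.dump(s,open('top2.pkl','wb'))
a=cv2.resize(s["frame"][130:200,110:190,::-1],None,fx=5,fy=5,interpolation=cv2.INTER_CUBIC)
b=cv2.resize(s["frame"][170:240,230:310,::-1],None,fx=5,fy=5,interpolation=cv2.INTER_CUBIC)
cv2.imwrite('pics/g7.png',np.hstack([a,b]))
E
```

```text
t 13.65 pos [ 0.4256 -0.1644  0.0621] rpy [-1.7999e+02 -1.6000e-01  1.7829e+02] open 0.0307 gf 0.0 j [  4.  11. -38.  -0. -41. -95.] F [-0.2 -0.5  0. ]
[-0.16, 0.05, 5.91] [-0.0, -0.2, -0.0]
```

View pics/g7.png

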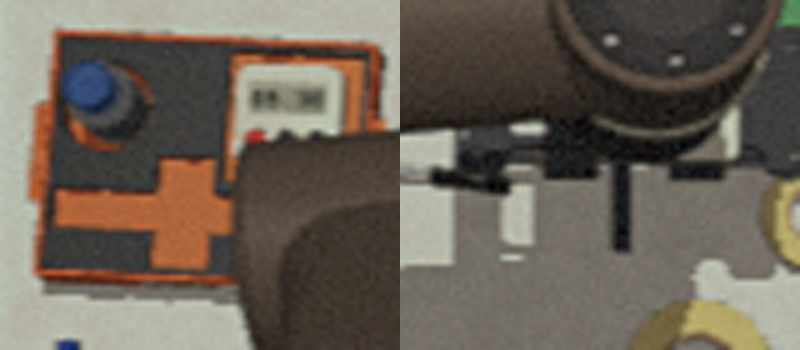

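Call:
play_rows:
  commands:
    - [[-0.1,0,2,0,0,0,0.35],[-0.1,0,4,0,0,0,0.35],[-0.1,0,5.3,0,0,0,0.35],[-0.1,0,5.8,0,0,0,0.35],[-0.1,0,5.9,0,0,0,0.35],[-0.1,0,5.9,0,0,0,0.35],[-0.1,0,5.9,0,0,0,0.25],[-0.1,0,5.9,0,0,0,0.15],[-0.1,0,5.9,0,0,0,0.08],[-0.1,0,5.9,0,0,0,0.05],[-0.1,0,5.9,0,0,0,0.05],[-0.1,0,5.9,0,0,0,0.05]]

```text
clock: 14.7
tool_pos: [0.4281, -0.1643, 0.0046]
orientation: [180.0, 0.1, 178.3]
force: [-0.7, 1.5, 6.6]
opening: 0.011
gripper_force: 30.0
```

```bash
python3 go.py .5083,.2138,.11,-93.5
```

```text
t 14.7 pos [ 0.4281 -0.1643  0.0046] rpy [1.800e+02 6.000e-02 1.783e+02] open 0.011 gf 30.001290142536163 j [  4.  16. -42.   0. -32. -95.] F [-0.7  1.5  6.6]
[-6.91, 38.03, -10.54] [-0.0, 0.0, -88.2]
```

Call:
play_rows:
  commands:
    - [[0,0,-2,0,0,0,0.05],[0,0,-5,0,0,0,0.05],[0,0,-8,0,0,-7,0.05],[0,2,-10.5,0,0,-14,0.05],[-1,6,-10.5,0,0,-21,0.05],[-1.5,10,-10.5,0,0,-28,0.05],[-2,14,-10.5,0,0,-35,0.05],[-3,18,-10.5,0,0,-42,0.05],[-4,22,-10.5,0,0,-49,0.05],[-5,26,-10.5,0,0,-56,0.05],[-6,30,-10.5,0,0,-63,0.05],[-6.5,34,-10.5,0,0,-70,0.05],[-6.9,37,-10.5,0,0,-77,0.05],[-6.9,38,-10.5,0,0,-84,0.05],[-6.9,38,-10.5,0,0,-88.2,0.05],[-6.9,38,-9,0,0,-88.2,0.05],[-6.9,38,-7,0,0,-88.2,0.05],[-6.9,38,-6,0,0,-88.2,0.05],[-6.9,38,-6,0,0,-88.2,0.05],[-6.9,38,-6,0,0,-88.2,0.05]]

```text
clock: 16.37
tool_pos: [0.5077, 0.2131, 0.0637]
orientation: [179.9, -0.1, -93.5]
force: [0.4, -0.4, 0.8]
opening: 0.0107
gripper_force: 30.0
```

```bash
python3 go.py .5083,.2138,.028,-93.5
python3 - <<'E'
from h import *
from plant import snapshot
s=snapshot("scene");crop(s,90,170,130,110,6,'pics/g8.png')
E
```

```text
t 16.37 pos [0.5077 0.2131 0.0637] rpy [ 1.7995e+02 -7.0000e-02 -9.3510e+01] open 0.0107 gf 30.00005006790161 j [ 43.  18. -27.   0. -45. -47.] F [ 0.4 -0.4  0.8]
[-0.08, -0.06, 3.57] [0.1, -0.1, -0.0]
```

View pics/g8.png

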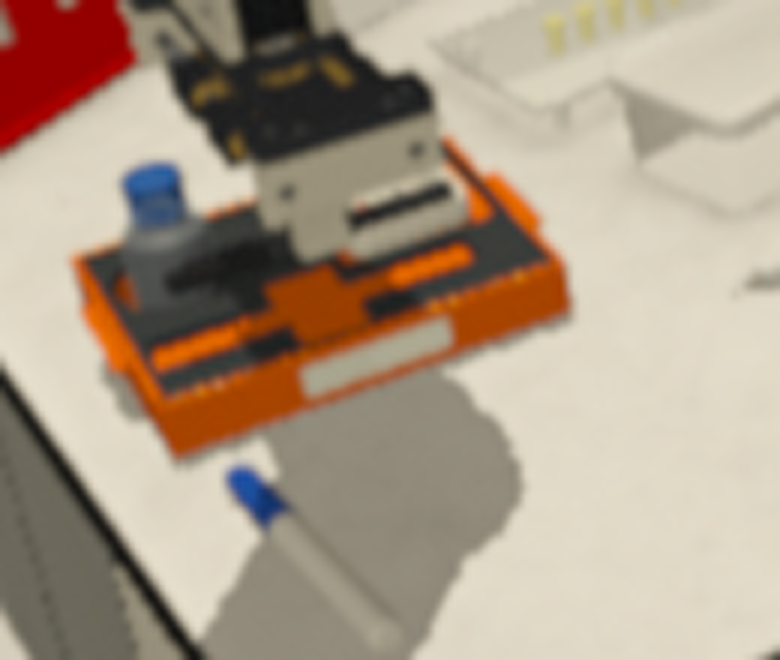

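Call:
play_rows:
  commands:
    - [[0,0,1.5,0,0,0,0.05],[0,0,2.6,0,0,0,0.05],[0,0,3.2,0,0,0,0.05],[0,0,3.5,0,0,0,0.05],[0,0,3.5,0,0,0,0.05],[0,0,3.5,0,0,0,0.05]]

```text
clock: 16.92
tool_pos: [0.5083, 0.2137, 0.0296]
orientation: [-180.0, 0.0, -93.5]
force: [-0.1, -0.0, 0.3]
opening: 0.0108
gripper_force: 30.0
```

Call:
play_rows:
  commands:
    - [[0,0,0.15,0,0,0,0.05],[0,0,0.2,0,0,0,0.05],[0,0,0.2,0,0,0,0.16],[0,0,0.2,0,0,0,0.2],[0,0,0.2,0,0,0,0.2],[0,0,0.2,0,0,0,0.2],[0,0,-1,0,0,0,0.2],[0,0,-3,0,0,0,0.2],[0,0,-7,0,0,0,0.2],[0,0,-9,0,0,0,0.5],[0,0,-9,0,0,0,0.8],[0,0,-9,0,0,0,0.9]]

```text
clock: 17.92
tool_pos: [0.5085, 0.214, 0.1205]
orientation: [-179.9, 0.1, -93.5]
force: [-0.6, -0.2, -1.2]
opening: 0.0324
gripper_force: 0.0
```

```bash
python3 go.py .3785,-.278,.11,-180
python3 - <<'E'
from h import *
from plant import snapshot
s=snapshot("scene");crop(s,90,170,130,110,6,'pics/g9.png')
E
```

```text
t 17.92 pos [0.5085 0.214  0.1205] rpy [-1.7988e+02  1.4000e-01 -9.3510e+01] open 0.0324 gf 0.0 j [ 43.  14. -23.  -0. -52. -47.] F [-0.6 -0.2 -1.2]
[49.91, 9.97, 0.91] [0.0, 0.2, 86.5]
```

View pics/g9.png

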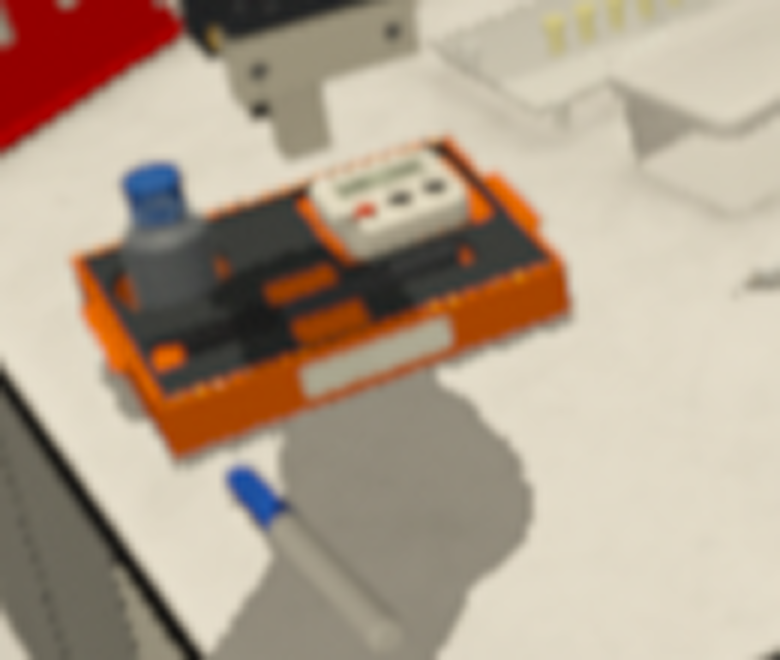

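Call:
play_rows:
  commands:
    - [[3.8,0.8,0,0,0,6.7,1],[7.7,1.5,0,0,0,13.3,1],[11.5,2.3,0,0,0,20,1],[15.4,3.1,0,0,0,26.6,1],[19.2,3.8,0,0,0,33.3,1],[23,4.6,0,0,0,40,1],[26.9,5.4,0,0,0,46.6,1],[30.7,6.1,0,0,0,53.2,1],[34.6,6.9,0,0,0,60,1],[38.4,7.7,0,0,0,66.5,1],[42.2,8.4,0,0,0,73,1],[46,9.2,0,0,0,80,1],[49,9.8,0,0,0,86.5,1],[49.9,10,0,0,0,86.5,1],[49.9,10,1,0,0,86.5,1],[49.9,10,3,0,0,86.5,1],[49.9,10,5,0,0,86.5,1],[49.9,10,5,0,0,86.5,1],[49.9,10,5,0,0,86.5,1]]

```text
clock: 19.55
tool_pos: [0.3762, -0.278, 0.0678]
orientation: [179.9, -0.2, -180.0]
force: [-0.0, -0.9, 1.0]
opening: 0.0878
gripper_force: 0.0
```

```bash
python3 go.py .3785,-.278,.008,-180
```

```text
t 19.55 pos [ 0.3762 -0.278   0.0678] rpy [ 179.94   -0.24 -179.96] open 0.0878 gf 0.0 j [-12.  11. -37.  -0. -42. -78.] F [-0.  -0.9  1. ]
[-0.25, -0.0, 5.98] [0.1, -0.2, 0.0]
```

Call:
play_rows:
  commands:
    - [[-0.15,0,2,0,0,0,1],[-0.15,0,4,0,0,0,1],[-0.15,0,5.3,0,0,0,1],[-0.15,0,5.8,0,0,0,1],[-0.15,0,5.9,0,0,0,1],[-0.15,0,5.9,0,0,0,1],[-0.15,0,5.9,0,0,0,0.85],[-0.15,0,5.9,0,0,0,0.75],[-0.15,0,5.9,0,0,0,0.65],[-0.15,0,5.9,0,0,0,0.6],[-0.15,0,5.9,0,0,0,0.6],[-0.15,0,5.9,0,0,0,0.6],[-0.15,0,5.9,0,0,0,0.6]]

```text
clock: 20.63
tool_pos: [0.3794, -0.2786, 0.0106]
orientation: [-180.0, 0.0, 180.0]
force: [-0.4, 1.5, 6.6]
opening: 0.065
gripper_force: 30.0
```

```bash
python3 go.py .5641,-.3654,.08,-180 .5641,-.3654,.033,-180
```

```text
t 20.63 pos [ 0.3794 -0.2786  0.0106] rpy [-1.7999e+02  5.0000e-02  1.8000e+02] open 0.065 gf 30.02594812291136 j [-12.  17. -40.   0. -34. -78.] F [-0.4  1.5  6.6]
[-18.47, -8.68, -6.93] [-0.0, 0.0, -0.0]
[-18.47, -8.68, -2.23] [-0.0, 0.0, -0.0]
```

Call:
play_rows:
  commands:
    - [[0,0,-1,0,0,0,0.6],[0,0,-3,0,0,0,0.6],[0,0,-5,0,0,0,0.6],[-1.5,-1,-7,0,0,0,0.6],[-5,-2.4,-7,0,0,0,0.6],[-8.5,-4,-7,0,0,0,0.6],[-12,-5.6,-7,0,0,0,0.6],[-15,-7,-7,0,0,0,0.6],[-17.5,-8.2,-7,0,0,0,0.6],[-18.5,-8.7,-7,0,0,0,0.6],[-18.5,-8.7,-7,0,0,0,0.6],[-18.5,-8.7,-6,0,0,0,0.6],[-18.5,-8.7,-5,0,0,0,0.6],[-18.5,-8.7,-4,0,0,0,0.6],[-18.5,-8.7,-3.2,0,0,0,0.6],[-18.5,-8.7,-2.7,0,0,0,0.6],[-18.5,-8.7,-2.5,0,0,0,0.6],[-18.5,-8.7,-2.5,0,0,0,0.6],[-18.5,-8.7,-2.5,0,0,0,0.6]]

```text
clock: 22.22
tool_pos: [0.5642, -0.3656, 0.0353]
orientation: [-180.0, 0.0, 180.0]
force: [1.1, 0.1, -0.5]
opening: 0.0652
gripper_force: 30.0
```

```bash
python3 go.py .5641,-.3654,.0345,-180
```

```text
t 22.22 pos [ 0.5642 -0.3656  0.0353] rpy [-1.7999e+02  2.0000e-02  1.8000e+02] open 0.0652 gf 29.977234985199175 j [-16.  30. -12.   0. -48. -74.] F [ 1.1  0.1 -0.5]
[0.01, 0.02, 0.08] [-0.0, 0.0, -0.0]
```

Call:
play_rows:
  commands:
    - [[0,0,0.1,0,0,0,0.6],[0,0,0.1,0,0,0,0.6],[0,0,0.1,0,0,0,0.78],[0,0,0.1,0,0,0,0.85],[0,0,0.1,0,0,0,0.9],[0,0,0,0,0,0,0.95],[0,0,-2,0,0,0,0.95],[0,0,-5,0,0,0,0.95],[0,0,-8,0,0,0,0.7],[0,0,-8,0,0,0,0.4],[0,0,-8,0,0,0,0.4]]

```text
clock: 23.13
tool_pos: [0.5655, -0.366, 0.1177]
orientation: [-179.9, 0.3, -180.0]
force: [-0.1, 0.4, -0.4]
opening: 0.0689
gripper_force: 0.0
```

```bash
python3 go.py .45,0,.12,-180 .3666,.2836,.1,-177.4
```

```text
t 23.13 pos [ 0.5655 -0.366   0.1177] rpy [-179.91    0.26 -180.  ] open 0.0689 gf 0.0 j [-16.  25.  -8.   0. -57. -74.] F [-0.1  0.4 -0.4]
[11.54, 36.6, -0.34] [-0.1, 0.3, 0.0]
[19.89, 64.97, 1.57] [-0.1, 0.3, -2.6]
```

Call:
play_rows:
  commands:
    - [[11.5,36.6,-0.5,0,0,0,0.4],[11.5,36.6,-0.5,0,0,0,0.4],[11.5,36.6,-0.5,0,0,0,0.4],[11.5,36.6,-0.5,0,0,0,0.4],[11.5,36.6,-0.5,0,0,0,0.4],[11.5,36.6,-0.5,0,0,0,0.4],[11.5,36.6,-0.5,0,0,0,0.4],[11.5,36.6,-0.5,0,0,0,0.4],[11.5,36.6,-0.5,0,0,0,0.4],[19.9,65,0,0,0,-2.6,0.4],[19.9,65,0,0,0,-2.6,0.4],[19.9,65,0,0,0,-2.6,0.4],[19.9,65,0,0,0,-2.6,0.4],[19.9,65,0,0,0,-2.6,0.4],[19.9,65,0,0,0,-2.6,0.4],[19.9,65,0,0,0,-2.6,0.4],[19.9,65,0,0,0,-2.6,0.4],[19.9,65,0,0,0,-2.6,0.4],[19.9,65,0,0,0,-2.6,0.4],[19.9,65,0,0,0,-2.6,0.4]]

```text
clock: 24.8
tool_pos: [0.3648, 0.2835, 0.1144]
orientation: [-179.9, -0.1, -177.4]
force: [-0.2, 0.9, 0.4]
opening: 0.0351
gripper_force: 0.0
```

```bash
python3 go.py .3666,.2836,.05,-177.4
python3 - <<'E'
from h import *
from plant import snapshot
# numeric check of placed items (no viewing): colours at expected pixels
s=snapshot("top");pickle.dump(s,open('top3.pkl','wb'))
def m(mask,z):
    ys,xs=np.nonzero(mask);return len(xs),ray(s,xs.mean(),ys.mean(),z)[:2].round(4)
h=cv2.cvtColor(s["frame"],cv2.COLOR_RGB2HSV)
x=np.zeros(h.shape[:2],bool);c=np.int32(proj(s,[.5641,-.3654,.042])[0]);x[c[1]-16:c[1]+17,c[0]-16:c[0]+17]=1
ye=x&(h[...,0]>18)&(h[...,0]<33)&(h[...,1]>80)&(h[...,2]>120)
ys,xs=np.nonzero(ye)
if len(xs):
    e,r=cv2.minEnclosingCircle(np.c_[xs,ys].astype(np.float32));print('tape',ray(s,*e,.042)[:2].round(4),'r mm',r*(1.477-.042)/495.6*1e3)
E
```

```text
t 24.8 pos [0.3648 0.2835 0.1144] rpy [-1.7993e+02 -6.0000e-02 -1.7741e+02] open 0.0351 gf 0.0 j [  62.    7.  -34.   -0.  -49. -150.] F [-0.2  0.9  0.4]
[-0.19, 0.01, 6.44] [-0.1, -0.1, -0.0]
tape [ 0.5646 -0.3667] r mm 32.54364520142981
```

Call:
play_rows:
  commands:
    - [[-0.1,0,3,0,0,0,0.4],[-0.1,0,6,0,0,0,0.4],[-0.1,0,9,0,0,0,0.4],[-0.1,0,10.4,0,0,0,0.4],[-0.1,0,10.9,0,0,0,0.4],[-0.1,0,11,0,0,0,0.4],[-0.1,0,11,0,0,0,0.4],[-0.1,0,11,0,0,0,0.3],[-0.1,0,11,0,0,0,0.2],[-0.1,0,11,0,0,0,0.1],[-0.1,0,11,0,0,0,0.06],[-0.1,0,11,0,0,0,0.06],[-0.1,0,11,0,0,0,0.06]]

```text
clock: 25.93
tool_pos: [0.3664, 0.2851, 0.0057]
orientation: [179.9, 0.0, -177.4]
force: [-1.1, -0.5, 7.5]
opening: 0.014
gripper_force: 30.0
```

```bash
python3 go.py .5021,-.3053,.12,-88.2 .48,0,.12,-140
```

```text
t 25.93 pos [0.3664 0.2851 0.0057] rpy [ 1.7994e+02  5.0000e-02 -1.7738e+02] open 0.014 gf 29.996231496334076 j [  62.   17.  -41.    0.  -32. -150.] F [-1.1 -0.5  7.5]
[-10.87, -59.58, -11.48] [0.0, 0.1, -89.2]
[-10.05, -28.98, -11.45] [0.0, 0.1, -37.4]
```

Run:
```python
from h import *
import io,contextlib
with contextlib.redirect_stdout(io.StringIO()): from m import T,tr
for n,f,hr in(('green','top.pkl',(50,85)),('green','top3.pkl',(50,85)),('orange','top.pkl',(4,18))):
    s=pickle.load(open(f,'rb'));p=T[n]
    h=cv2.cvtColor(s["frame"],cv2.COLOR_RGB2HSV)
    mk=((h[...,0]>=hr[0])&(h[...,0]<=hr[1])&(h[...,1]>100)&(h[...,2]>60)).astype(np.uint8)
    box=np.int32(proj(s,tr(p,np.array([(-19,92,27),(5,33,27),(5,-7,27),(-16,-9,27),(-16,-70,27),(-50,-70,27),(-69.5,-8,27),(-69.5,32,27),(-50,92,27)])/1e3)).round())
    z=np.zeros_like(mk);cv2.fillPoly(z,[box],1);mk&=z
    # slot rod part only for angle, all for centre
    ys,xs=np.nonzero(mk);c=ray(s,xs.mean(),ys.mean(),.0265)[:2]
    W=np.array([ray(s,a,b,.0265)[:2] for a,b in zip(xs,ys)])
    ex=np.array([np.cos(p[2]),np.sin(p[2])]);ey=np.array([-ex[1],ex[0]]);L=(W-c)@np.c_[ex,ey]
    rod=np.abs(L[:,1])>.022;k=np.polyfit(L[rod,1],L[rod,0],1)
    print(n,f,len(xs),'centre',c.round(4),'fit',tr(p,(-.033,.012,0))[0,:2].round(4),'area mm2 approx',len(xs)*2.9**2,'yaw corr',np.degrees(-k[0]).round(2),'rod off',k[1])
```

```text
green top.pkl 295 centre [ 0.5028 -0.3111] fit [ 0.5021 -0.3053] area mm2 approx 2480.95 yaw corr 0.52 rod off 0.000814641244581498
green top3.pkl 297 centre [ 0.5027 -0.3126] fit [ 0.5021 -0.3053] area mm2 approx 2497.77 yaw corr 0.76 rod off 0.00022585714122322933
orange top.pkl 608 centre [0.5088 0.2148] fit [0.5083 0.2138] area mm2 approx 5113.28 yaw corr -0.3 rod off 0.0004286899333422603
```

Run:
```python
from h import *
import io,contextlib
with contextlib.redirect_stdout(io.StringIO()): from m import T,tr
for f in('top.pkl','top3.pkl'):
    s=pickle.load(open(f,'rb'));p=T['green'];F=s["frame"].astype(int)
    mk=((F[...,1]-F[...,0]>25)&(F[...,1]>F[...,2]+8)).astype(np.uint8)
    box=np.int32(proj(s,tr(p,np.array([(-18,93,27),(-18,32,27),(5,32,27),(5,-8,27),(-15,-9,27),(-15,-70,27),(-51,-70,27),(-51,-8,27),(-70,-8,27),(-70,32,27),(-51,32,27),(-51,93,27)])/1e3)).round())
    z=np.zeros_like(mk);cv2.fillPoly(z,[box],1);mk&=z
    ys,xs=np.nonzero(mk);W=np.array([ray(s,a,b,.0265)[:2] for a,b in zip(xs,ys)]);c=W.mean(0)
    ex=np.array([np.cos(p[2]),np.sin(p[2])]);ey=np.array([-ex[1],ex[0]]);L=(W-c)@np.c_[ex,ey]
    rod=np.abs(L[:,1])>.022;k=np.polyfit(L[rod,1],L[rod,0],1)
    print(f,len(xs),'centre',c.round(4),'yaw corr',np.degrees(-k[0]).round(2),'y range',L[:,1].min(),L[:,1].max(),'x range',L[:,0].min(),L[:,0].max())
```

```text
top.pkl 562 centre [ 0.5022 -0.3043] yaw corr 0.71 y range -0.07799686832685383 0.08073930058056429 x range -0.03817792297623649 0.03416647013072245
top3.pkl 536 centre [ 0.5024 -0.3049] yaw corr 0.43 y range -0.07598550728456833 0.08067340699337919 x range -0.03837634557937802 0.03209355592397368
```

Call:
play_rows:
  commands:
    - [[0,0,-2,0,0,0,0.06],[0,0,-5,0,0,0,0.06],[0,0,-8,0,0,0,0.06],[-2,-3,-11.5,0,0,-6,0.06],[-4,-7,-11.5,0,0,-12,0.06],[-6,-11,-11.5,0,0,-18,0.06],[-8,-15,-11.5,0,0,-24,0.06],[-9,-19,-11.5,0,0,-30,0.06],[-9.5,-23,-11.5,0,0,-36,0.06],[-10,-27,-11.5,0,0,-42,0.06],[-10,-31,-11.5,0,0,-48,0.06],[-10,-35,-11.5,0,0,-54,0.06],[-10.2,-39,-11.5,0,0,-60,0.06],[-10.4,-43,-11.5,0,0,-66,0.06],[-10.6,-47,-11.5,0,0,-72,0.06],[-10.7,-51,-11.5,0,0,-78,0.06],[-10.8,-55,-11.5,0,0,-84,0.06],[-10.9,-58.5,-11.5,0,0,-89.7,0.06],[-10.9,-59.6,-11.5,0,0,-89.7,0.06],[-10.9,-59.6,-11.5,0,0,-89.7,0.06]]

```text
clock: 27.6
tool_pos: [0.5017, -0.3089, 0.1199]
orientation: [180.0, -0.0, -87.7]
force: [0.7, -0.1, 0.1]
opening: 0.014
gripper_force: 30.0
```

```bash
python3 go.py .5022,-.305,.06,-87.7
```

```text
t 27.6 pos [ 0.5017 -0.3089  0.1199] rpy [ 1.7999e+02 -2.0000e-02 -8.7690e+01] open 0.014 gf 29.995237290859222 j [-13.  18. -19.   0. -54.  15.] F [ 0.7 -0.1  0.1]
[-0.39, -0.06, 5.99] [0.0, -0.0, 0.0]
```

Call:
play_rows:
  commands:
    - [[0,0,1,0,0,0,0.06],[0,0,3,0,0,0,0.06],[0,0,5,0,0,0,0.06],[0,0,6,0,0,0,0.06],[0,0,6,0,0,0,0.06],[0,0,6,0,0,0,0.06],[0,0,6,0,0,0,0.06]]

```text
clock: 28.18
tool_pos: [0.5028, -0.3059, 0.061]
orientation: [-179.9, -0.0, -87.7]
force: [-0.4, 0.6, 0.6]
opening: 0.0137
gripper_force: 30.0
```

```bash
python3 go.py .5022,-.305,.029,-87.7
```

```text
t 28.18 pos [ 0.5028 -0.3059  0.061 ] rpy [-1.7993e+02 -4.0000e-02 -8.7660e+01] open 0.0137 gf 29.994740188121796 j [-12.  21. -22.   0. -46.  15.] F [-0.4  0.6  0.6]
[-0.1, 0.06, 3.2] [-0.1, -0.0, 0.0]
```

Call:
play_rows:
  commands:
    - [[-0.1,0,1.5,0,0,0,0.06],[-0.1,0,2.4,0,0,0,0.06],[-0.1,0,2.9,0,0,0,0.06],[-0.1,0,3.1,0,0,0,0.06],[-0.1,0,3.2,0,0,0,0.06],[-0.1,0,3.2,0,0,0,0.06],[-0.1,0,3.2,0,0,0,0.06]]

```text
clock: 28.77
tool_pos: [0.502, -0.3049, 0.0288]
orientation: [-180.0, -0.0, -87.7]
force: [-2.4, 2.1, 5.1]
opening: 0.0139
gripper_force: 30.0
```

Call:
play_rows:
  commands:
    - [[0,0,0,0,0,0,0.16],[0,0,0,0,0,0,0.2],[0,0,0,0,0,0,0.22],[0,0,0,0,0,0,0.22],[0,0,0,0,0,0,0.22],[0,0,-1,0,0,0,0.22],[0,0,-3,0,0,0,0.22],[0,0,-6,0,0,0,0.22],[0,0,-10,0,0,0,0.22],[0,0,-14,0,0,0,0.3],[0,0,-17,0,0,0,0.3],[0,0,-17,0,0,0,0.3]]

```text
clock: 29.77
tool_pos: [0.5052, -0.3066, 0.2066]
orientation: [-179.4, -0.3, -87.6]
force: [0.9, -0.6, 0.1]
opening: 0.0259
gripper_force: 0.0
```

```bash
python3 go.py .261,-.622,.227,-110
```

```text
t 29.77 pos [ 0.5052 -0.3066  0.2066] rpy [-179.38   -0.3   -87.65] open 0.0259 gf 0.0 j [-12.  13. -13.   0. -64.  15.] F [ 0.9 -0.6  0.1]
[30.52, 25.67, -2.16] [-0.7, -0.2, 22.4]
```

Call:
play_rows:
  commands:
    - [[3,2.5,-2.1,0,0,7,0.5],[6,5,-2.1,0,0,14,0.5],[9,7.5,-2.1,0,0,21,0.5],[12,10,-2.1,0,0,28,0.5],[15,12.5,-2.1,0,0,35,0.5],[18,15,-2.1,0,0,42,0.5],[21,17.5,-2.1,0,0,49,0.5],[24,20,-2.1,0,0,56,0.5],[27,23,-2.1,0,0,63,0.5],[30.5,25.7,-2.1,0,0,69.5,0.5],[30.5,25.7,-2.1,0,0,69.5,0.5],[30.5,25.7,-2.1,0,0,69.5,0.5],[30.5,25.7,-2.1,0,0,69.5,0.5]]

```text
clock: 30.85
tool_pos: [0.2569, -0.6199, 0.219]
orientation: [180.0, 0.0, -157.2]
force: [0.2, 0.8, 0.3]
opening: 0.0435
gripper_force: 0.0
```

```bash
python3 go.py
python3 - <<'E'
from h import *
import io,contextlib
from plant import snapshot
with contextlib.redirect_stdout(io.StringIO()): from m import T,tr
s=snapshot("top");pickle.dump(s,open('top4.pkl','wb'));s0=pickle.load(open('top.pkl','rb'))
F=s["frame"].astype(int);h=cv2.cvtColor(s["frame"],cv2.COLOR_RGB2HSV)
def inv(p,w): d=np.asarray(w)-p[:2];c,q=np.cos(p[2]),np.sin(p[2]);return np.c_[c*d[:,0]+q*d[:,1],-q*d[:,0]+c*d[:,1]]
def loc(n,mask,z,b):
    ys,xs=np.nonzero(mask);L=inv(T[n],[ray(s,x,y,z)[:2] for x,y in zip(xs,ys)])*1e3
    L=L[(L[:,0]>b[0])&(L[:,0]<b[1])&(L[:,1]>b[2])&(L[:,1]<b[3])]
    print(n,b,len(L),'mean',L.mean(0).round(1),'min',L.min(0).round(1),'max',L.max(0).round(1))
white=(F.min(2)>120)&(h[...,1]<60)
loc('orange',white,.039,(-13,69,-92,-8))                      # timer
loc('orange',(h[...,0]>95)&(h[...,0]<130)&(h[...,1]>90),.087,(5,55,35,88))  # cap
loc('orange',(F.max(2)<70),.033,(-45,-21,-70,94))                # black marker
loc('green',white,.036,(-47,-19,-67,91)); loc('green',(h[...,0]>95)&(h[...,0]<130)&(h[...,1]>90),.036,(-47,-19,-67,91))
loc('green',(h[...,0]>18)&(h[...,0]<33)&(h[...,1]>80)&(h[...,2]>120),.042,(-14,68,-91,-9))
d=np.abs(F-s0["frame"]).max(2)   # unmoved things
for n,P in(('pen',[.41,.0,.006]),('forceps',[.39,-.41,.004]),('film',[.54,-.5,.06])):
    u,v=np.int32(proj(s,P)[0]);print(n,'changed px',(d[v-12:v+13,u-18:u+19]>60).sum())
E
```

```text
t 30.85 pos [ 0.2569 -0.6199  0.219 ] rpy [ 1.7998e+02  1.0000e-02 -1.5723e+02] open 0.0435 gf 0.0 j [-51.  20.  -0.  -0. -69. -16.] F [0.2 0.8 0.3]
orange (-13, 69, -92, -8) 297 mean [ 27.3 -48. ] min [ -2.4 -78.7] max [ 57.  -16.2]
orange (5, 55, 35, 88) 91 mean [29.1 58.1] min [13.9 42.2] max [43.4 74. ]
orange (-45, -21, -70, 94) 168 mean [-34.1  11. ] min [-44.9 -68.5] max [-21.   92.6]
green (-47, -19, -67, 91) 125 mean [-32.7 -10.1] min [-39.2 -55.5] max [-26.5  34.3]
green (-47, -19, -67, 91) 73 mean [-34.4  58.7] min [-41.   36.8] max [-27.5  81.7]
green (-14, 68, -91, -9) 282 mean [ 26.  -50.8] min [ -5.6 -83.3] max [ 58.9 -17.6]
pen changed px 3
forceps changed px 20
film changed px 0
```

Run:
```python
from h import *
import io,contextlib
from plant import snapshot
with contextlib.redirect_stdout(io.StringIO()): from m import T,tr
s=snapshot("scene");h=cv2.cvtColor(s["frame"],cv2.COLOR_RGB2HSV)
mk=np.zeros(h.shape[:2],np.uint8);mk[195:212,108:123]=1
mk&=((h[...,0]>95)&(h[...,0]<125)&(h[...,1]>110)).astype(np.uint8)
ys,xs=np.nonzero(mk);print('seen',len(xs),xs.min(),xs.max(),ys.min(),ys.max())
an=np.linspace(0,6.28,60)
for y in(.060,.062):
  for z0 in(.010,.014,.020):
    q=np.vstack([proj(s,tr(T['orange'],np.c_[.029+.0145*np.cos(an),y+.0145*np.sin(an),0*an+z0+z])) for z in(.055,.077)])
    print(y,z0,q.min(0).round(1),q.max(0).round(1))
a=pickle.load(open('top.pkl','rb'))["frame"].astype(int);b=pickle.load(open('top4.pkl','rb'))["frame"].astype(int)
u,v=np.int32(proj(pickle.load(open('top.pkl','rb')),[.39,-.41,.004])[0])
Y,X=np.nonzero(np.abs(a-b).max(2)[v-12:v+13,u-18:u+19]>60);print('forceps px',u,v,'changed cols',np.unique(X+u-18),'rows',np.unique(Y+v-12))
```

```text
seen 53 111 119 198 206
0.06 0.01 [110.2 195.1] [122.6 207.2]
0.06 0.014 [109.9 193.9] [122.3 206. ]
0.06 0.02 [109.4 192.1] [121.9 204.2]
0.062 0.01 [109.4 195.3] [121.9 207.4]
0.062 0.014 [109.1 194.1] [121.6 206.2]
0.062 0.02 [108.7 192.3] [121.2 204.4]
forceps px 356 207 changed cols [362 363 364 365 366 367 368 369 370 371 372 373 374] rows [208 209 210 211 212 213 214 215 216 217 218 219]
```

```bash
python3 -c "
from plant import close_job
print(close_job())"
```

```text
the job is handed in; nothing more can be done
None
```

I filled both kits and handed the job in at about 31 s, with bottle, timer and black marker in the orange tray and small tape roll and blue-capped marker in the green; the orange tray I checked in pictures, the green one only by measured positions because my picture allowance was used up.

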